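# Clear a jammed tag from the coin sorter

## Task

A locker tag has got in with the coins and is jammed in the coin sorter's track. Swing the pressure-roller arm clear of the track, press a fingertip on the tag (never harder than 15 newtons, the coin sensor is underneath) and drag it along the track until it drops off the ledge, down the reject chute and into the cup; then swing the arm fully back to its stop. Leave the stamp, the coin roll and the pen pot where they are.

Things in the scene. Friction and masses are not known exactly. Their poses are not given: they have to be found in the camera images.
- sorter: Coin sorter, fixed; black case, flat deck 120 mm above the counter, rigid. Origin: at counter level under the coin track's centre line; x across the track, away from the operator, y along it to the ledge, z up. Deck spans x -130 to 270, y -200 to 100 mm. On it: feed bowl (radius 98, 42 high) at x 155, y -95; motor (50 high) at x 235, y 55; hood (26 high, x +-43) over the track at y below -28.
- tag: Jammed locker tag: brass disc 44 mm wide, 5 mm thick, 60 g, flat on the track floor; its top is a ribbed black rubber inset 38 mm wide that grips a fingertip. Origin: centre of its underside. A spring rail squeezes it sideways against a fixed rail (rails 3.5 mm high); the hood bars its rear. Dragged from above, it slips under the finger below some 7 N and slides at 9 to 11 N. z up.
- ledge (a point): End of the track floor, on its centre line at deck level; beyond it (sorter +y) is the open mouth of the sheet-steel reject chute, 72 mm wide across the track, 77 mm long, its walls no higher than the deck. Between the rails the track is 44 mm wide at the tag and 46.5 mm by the ledge.
- cup (a point): Centre of the inner floor of the open plastic reject cup at the foot of the chute, 104 x 119 mm inside, walls 52 mm above the counter; fixed to the sorter.
- roller_arm (a joint): Angle (rad) of the flat black pressure-roller arm on its upright pivot: 0 = at its stop, pointing to sorter -x across the track, just above the tag; grows clockwise from above (knob moves to sorter +y) to 1.9, clear behind the track. Stiff: takes about 1 N at the knob and stays where left. Starts at 0 to 0.25. Arm 14 mm wide, its underside 9.5 mm and top 16.5 mm above the deck.
- knob (a point): Middle of the arm's grip, a plain upright steel pin 12 mm thick and 34 mm tall (from 16.5 to 50.5 mm above the deck), 95 mm from the pivot axis. It swings with the arm.
- pivot (a point): On the upright pivot axis of the roller arm, at deck level; 60 mm behind the track's centre line (sorter +x).
- stamp: Bystander: self-inking hand stamp, black and grey, about 62 x 42 mm, 91 mm tall, standing on the counter right of the sorter. Origin: centre of its underside.
- coin_roll: Bystander: paper-wrapped roll of coins, 25 mm across, 50 mm tall, standing on the front right of the sorter's deck. Origin: centre of its underside.
- pen_pot: Bystander: round steel pen pot, empty, 76 mm across, 95 mm tall, on the counter behind the cup. Origin: centre of its underside.
Things that resemble listed ones, but are neither listed nor needed, are in the scene too. What is meant by the tag is not orange, and is the larger of those in its own colour.

How it is judged (in metres and radians):
On the way, in this order (a step that is already met when the one before it is completed fails the run):
1. the roller arm is swung clear of the track (value of joint roller_arm above 1.1 rad), for 0.2 s.
2. the tag has dropped down the chute into the cup (z of tag in the frame of cup below 0.05 m and y of tag in the frame of cup between -0.065 and 0.062 m and x of tag in the frame of cup between -0.055 and 0.055 m), for 0.2 s.
At the end, for the whole second after the job is handed in: the tag lies at rest in the reject cup, and the roller arm is back at its stop (within 0.06 rad) (all of step 2 and linear speed of tag below 0.02 m/s and value of joint roller_arm below 0.06 rad); the robot touches nothing.
It fails at once if the fingers press on the tag with more than 15 N (contact force between the fingers and tag above 15 N).
It fails at once if the stamp, the coin roll or the pen pot is moved by more than 15 mm (distance of any of stamp, coin_roll, pen_pot from where it was at the start of the episode above 0.015 m).
It also fails if it takes over 69 s, if anything falls off the work surface, if the arm or the gripper's body presses on something with over 40 N, if the wrist force passes 120 N, or if a joint passes its speed limit or range.

## Robot

A 7-joint arm with a two-finger parallel gripper is mounted at the origin on the work surface. World frame = base frame: x ahead of the robot, y to its left, z up, the work surface at z = 0. Lengths are in mm, angles in degrees, forces in N, time in s.
With the tool pointing down it reaches from about 350 to 775 mm from the base axis. Payload 3.1 kg.
Tool frame: the origin (TCP) lies midway between the tips of the shut fingers; the grasp point (between the pads) lies 19 mm behind it (ctrl.grasp_offset is the y of the grasp point in the tool frame, in mm); y points along the fingers, x is the direction in which the jaws open and shut, and the axes are right-handed (so a half turn about y gives the same grasp; the last joint's range is limited). The gripper opens to 85 mm and grips with 20 to 120 N. Pads are 22 mm wide; open, the fingers measure 114 mm over their backs; the gripper's body (76 mm by 85 mm) begins 54 mm behind the grasp point. The pads swing forward as they close: fully open they stand 13 mm farther back than shut.
Start: joints at [60.923, 17.813, 0.802, 86.603, -0.252, 75.585, -1.558], TCP at [247.059, -491.405, 231.304] pointing down, gripper open.
Joint ranges: [-154.91, 154.91], [-16.99, 109.72], [-72.82, 74.43], [7.12, 147.25], [-82.49, 262.49], [11.32, 116.49], [-174.64, 174.64]. Speed limits (degrees/s): [159.86, 159.86, 180, 180, 180, 180, 180].

## Interface

Orientations are given as a 3x3 rotation matrix whose columns are the frame's x, y, z axes.
In Python, from plant import status, camera, calibration, order, ctrl gives the robot as it stands. The module is installed in compiled form; this text tells all that it offers.
- The arm moves only by the tool jog_arm, never from a script. Its argument "deltas" is a list that holds one entry, the list of rows, each a list of 7 numbers: the turn, a rotation vector about the tool's x, y, z in rad, then the shift along the tool's x, y, z in m, then the gripper command: -1 is shut, 1 is fully open, values between are in proportion. In form: [[[rx, ry, rz, x, y, z, fingers], ...]]. A call has 1 to 20 rows; each row is the pose to reach, as a shift and turn from the pose commanded when the call began, along the tool's axes at that moment; what a row does not reach only later rows make up. A row lasts 1/12 s, in which the tool goes at most 41.7 mm and 7.16 degrees, less where a joint would pass 70% of its speed; a pose out of reach is approached as far as the arm can. A call with a gripper value outside its range is refused whole. The fingers move at their own pace and stop on an object; "grip_force" is the grip in N (left out, the last holds). Time passes only in rows, so rows that repeat a pose let the fingers close. It gives the time, the measured TCP pose, the force and the opening at its end, in the units of the state.
- status.get_obs(): the state, without advancing time (a new reading comes with each control period).
- camera(name): name is "scene" or "top"; returns (picture, depth): 400x640x3 uint8, red, green, blue; 400x640 float32, mm along the optical axis (not along the pixel's ray), 0 where there is no reading.
- calibration(name): a dict with "fov_y" (degrees; the focal length in pixels is half the picture's height over the tangent of half this angle, whatever the lens; pixels are square), "cx", "cy" (the principal point, pixels), "R" (3x3) and "t" (3): a world point X has camera coordinates R X + t. Camera axes: x right, y down, z forward; pixel columns grow to the right and rows downward; lengths in mm; the calibration is good to about 2 mm. A picture is of the moment at which its call begins. calibration takes no time and is no camera call.
- order.close_job(): hands the job in, once; it reports no verdict.
The state is a dict: "time": time; "qpos": joint angles; "qd": joint speeds; "joint_torque": joint torques, N m; "ee_pos": TCP position; "ee_rot": TCP orientation; "ft_force": force on the tool from outside, world axes, zero at the start; "moment": the same for the moment, N m; "opening": finger opening in mm.
Only numpy, scipy, OpenCV 4.12 (cv2) and the standard library are available. Lean on these libraries where they do the work, as an engineer would, in place of code of your own. Each camera call takes 0.05 s, during which the arm holds its last target.

## Working session

There is one attempt and no reset: what is moved stays moved. The work goes in short steps, Python scripts to look and compute and a tool call to move; the robot and the scene stay as the last step left them, time stands still between calls to the robot, and variables do not carry over. Pictures are saved under pics/ and viewed, and the job is handed in when it is done.

Besides the shell and the picture viewer there is one more tool, called after "Emit:" by a JSON object that holds its "fn" and its "kwargs", one argument or row to a line. jog_arm: Moves the arm, as the interface text tells. Its arguments: {"type":"object","properties":{"deltas":{"type":"array"},"grip_force":{"type":"number"}},"required":["deltas"]}

```bash
mkdir -p pics; ls
python3 - <<'E'
from plant import status,camera,calibration,ctrl
import cv2,numpy as np
o=status.get_obs()
for k,v in o.items(): print(k,np.round(v,3).tolist())
print(ctrl.grasp_offset)
for n in("scene","top"):
    im,d=camera(n); np.savez(f"{n}0.npz",im=im,d=d)
    cv2.imwrite(f"pics/{n}0.png",im[:,:,::-1]); c=calibration(n); print(n,{k:np.round(v,3).tolist() for k,v in c.items()})
E
```

```text
pics
time 0.0
qpos [60.922, 17.862, 0.803, 86.694, -0.253, 75.584, -1.558]
qd [0.025, 0.0, -0.071, 0.066, -0.086, -0.026, 0.052]
joint_torque [-0.0, -37.991, 0.146, -23.059, 0.012, 0.014, 0.0]
ee_pos [246.696, -490.734, 230.188]
ee_rot [[0.449, -0.001, 0.893], [-0.893, 0.002, 0.449], [-0.002, -1.0, -0.0]]
ft_force [0.659, -0.359, 0.158]
moment [0.006, -0.016, -0.01]
opening 85.559
-18.700000000000003
scene {'fov_y': 43.825, 'cx': 321.552, 'cy': 192.056, 'R': [[0.221, 0.975, -0.004], [0.807, -0.185, -0.561], [-0.548, 0.121, -0.828]], 't': [-57.05, -409.213, 1484.491]}
top {'fov_y': 57.82, 'cx': 320.116, 'cy': 196.577, 'R': [[-0.02, -1.0, -0.019], [-0.994, 0.022, -0.104], [0.104, 0.016, -0.994]], 't': [-32.888, 565.463, 844.168]}
```

View pics/scene0.png

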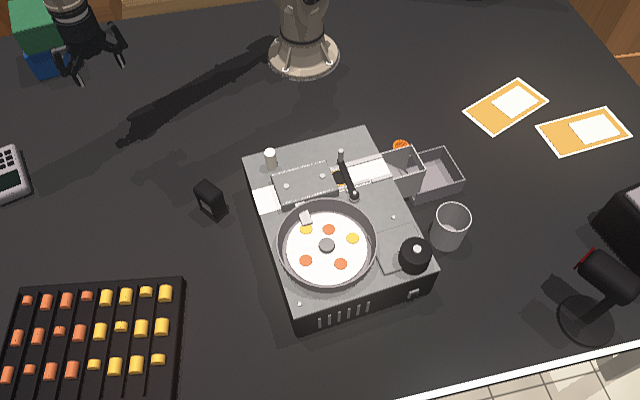

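View pics/top0.png

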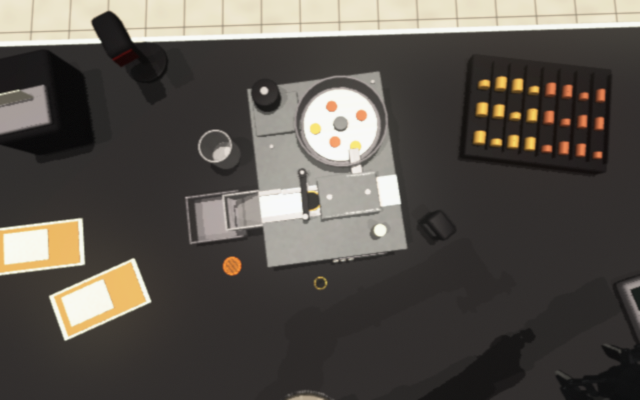

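The top view shows the sorter. The arm runs from its pivot at (303,173) to the knob at (305,217). There are three tag candidates: a black disc with a brass rim in the track at about (312,200), an orange disc at (232,266) and a small black and brass ring on the counter at (320,283). The one in the track fits, because it isn't orange and it's the larger of the two black ones. I'll confirm it in an enlarged crop.

```bash
cat > h.py <<'E'
import numpy as np,cv2
from plant import calibration
def K(n):
    c=calibration(n); f=200/np.tan(np.radians(c["fov_y"])/2); return f,c["cx"],c["cy"],np.array(c["R"]),np.array(c["t"])
def ray(n,u,v):
    f,cx,cy,R,t=K(n); d=R.T@np.array([(u-cx)/f,(v-cy)/f,1]); return -R.T@t,d
def onz(n,u,v,z):
    o,d=ray(n,u,v); return o+d*(z-o[2])/d[2]
def dep(n,u,v,d):
    o,r=ray(n,u,v); return o+r*d
def proj(n,X):
    f,cx,cy,R,t=K(n); c=R@np.array(X,float)+t; return np.array([f*c[0]/c[2]+cx,f*c[1]/c[2]+cy])
def tri(p,q):
    o1,d1=ray("top",*p);o2,d2=ray("scene",*q)
    s=np.linalg.lstsq(np.c_[d1,-d2],o2-o1,rcond=None)[0]
    a,b=o1+d1*s[0],o2+d2*s[1]; return (a+b)/2,np.linalg.norm(a-b)
E
python3 - <<'E'
import numpy as np,cv2
from h import *
t=np.load("top0.npz");s=np.load("scene0.npz")
a=cv2.resize(t["im"][150:300,180:400][:,:,::-1],None,fx=3.5,fy=3.5,interpolation=cv2.INTER_CUBIC)
b=cv2.resize(s["im"][125:225,235:475][:,:,::-1],None,fx=3.3,fy=3.3,interpolation=cv2.INTER_CUBIC)
cv2.imwrite("pics/ct.png",a);cv2.imwrite("pics/cs.png",b)
for u,v in [(275,245),(330,250),(390,250),(260,160),(285,205),(390,190),(350,195),(312,200),(303,173),(305,217),(215,215),(380,230),(437,225),(215,148),(300,300)]:
    d=t["d"][v,u]; print((u,v),np.round(dep("top",u,v,d),1) if d else None)
E
```

```text
(275, 245) [453.4  51.9 120.7]
(330, 250) [440.7 -65.  122.4]
(390, 250) [ 438.1 -192.   120.3]
(260, 160) [639.1  84.2 117.1]
(285, 205) [538.6  29.9 118.8]
(390, 190) [ 566.3 -197.6  117.6]
(350, 195) [ 554.4 -109.1  145.4]
(312, 200) [547.8 -28.8 123.5]
(303, 173) [603.  -11.8 146. ]
(305, 217) [509.2 -16.  171.5]
(215, 215) [527.  216.8   5.8]
(380, 230) [ 480.3 -165.2  169.9]
(437, 225) [ 489.4 -303.3   88.7]
(215, 148) [696.9 219.3   3.2]
(300, 300) [316.8   9.5  -0.5]
```

View pics/ct.png

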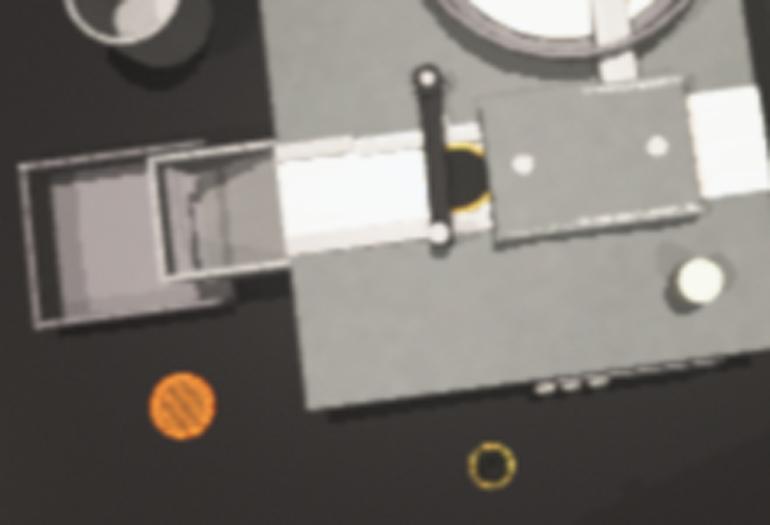

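View pics/cs.png

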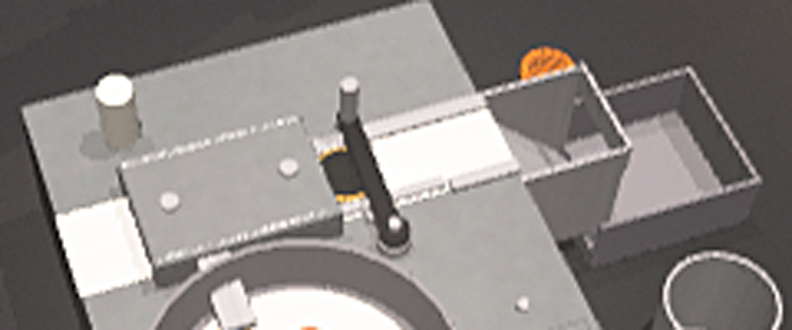

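The crop confirms the tag: a black disc with a brass rim between the rails, beside the hood. The arm lies across it at crop (430,80) to (440,233). Next I'll measure the sorter frame, knob, pivot and tag.

```bash
cat > m.py <<'E'
import numpy as np,cv2
from h import *
def cloud(n,d):
    f,cx,cy,R,t=K(n); v,u=np.mgrid[:400,:640]
    P=np.stack([(u-cx)/f*d,(v-cy)/f*d,d],-1); return (P-t)@R
E
python3 - <<'E'
from m import *
fr={}
for n in("top","scene"):
    z=np.load(n+"0.npz");P=cloud(n,z["d"]);
    m=(z["d"]>0)&(abs(P[...,2]-120)<6)&(P[...,0]>350)&(P[...,0]<850)&(abs(P[...,1]+50)<250)
    l,lab,st,_=cv2.connectedComponentsWithStats(m.astype(np.uint8)); k=1+np.argmax(st[1:,4]); m=lab==k
    q=P[m][:,:2].astype(np.float32); r=cv2.minAreaRect(q); print(n,"rect",r,"z",P[m][:,2].mean()); b=cv2.boxPoints(r);print(np.round(b,1).tolist())
    print(" px",[np.round(proj(n,[*c,120]),1).tolist() for c in b])
# deck edges by image edges (top)
E
python3 - <<'E'
from m import *
# crop->full: knob top & pivot, tops
f=lambda x,y,ox,oy,s:((x+.5)/s-.5+ox,(y+.5)/s-.5+oy)
kt=f(440,231,180,150,3.5);ks=f(349,84,235,125,3.3)
print("knob",tri(kt,ks), onz("top",*kt,170.5),onz("scene",*ks,170.5))
pt=f(428,77,180,150,3.5);ps=f(394,224,235,125,3.3)
print("piv",tri(pt,ps),onz("top",*pt,145))
ct=f(699,280,180,150,3.5);print("coin",onz("top",*ct,170))
# brass mask
z=np.load("top0.npz");im=z["im"];hsv=cv2.cvtColor(im,cv2.COLOR_RGB2HSV)
m=(hsv[...,1]>110)&(hsv[...,2]>90)
v,u=np.nonzero(m[185:220,295:330]); 
Q=np.array([onz("top",a+295,b+185,124)[:2] for a,b in zip(u,v)]);print(len(Q),np.round(Q,0).tolist())
# white track ends/ledge: crop pts
for x,y in[(276,155),(292,256),(148,158),(166,279),(20,165),(37,327),(231,303)]: print((x,y),onz("top",*f(x,y,180,150,3.5),120),onz("top",*f(x,y,180,150,3.5),52))
E
```

```text
top rect ((617.1556396484375, -33.74078369140625), (395.3865051269531, 352.2039794921875), 5.6924262046813965) z 119.4191549446755
[[403.0, 121.9000015258789], [437.8999938964844, -228.60000610351562], [831.2999877929688, -189.39999389648438], [796.4000244140625, 161.10000610351562]]
 px [[242.4, 269.6], [407.3, 249.8], [381.7, 72.1], [225.3, 91.4]]
scene rect ((619.5408325195312, -42.79197692871094), (399.9136962890625, 329.7216796875), 6.19907283782959) z 118.77087904592344
[[403.0, 99.5], [438.6000061035156, -228.3000030517578], [836.0999755859375, -185.10000610351562], [800.5, 142.6999969482422]]
 px [[375.9, 120.3], [240.1, 156.3], [292.4, 319.8], [455.0, 265.8]]
knob (array([512.03739491, -16.30363128, 171.78150285]), np.float64(1.01407461715457)) [512.00489071 -16.7270525  170.5       ] [511.11180532 -15.51472696 170.5       ]
piv (array([606.33927952,  -9.38462235, 144.0285189 ]), np.float64(0.06878209990405017)) [606.16141956  -9.48265519 145.        ]
coin [ 480.99510805 -163.97502636  170.        ]
28 [[565.0, -21.0], [565.0, -23.0], [565.0, -25.0], [565.0, -27.0], [565.0,
[... 325 characters left out ...]
0], [528.0, -28.0], [528.0, -31.0], [528.0, -33.0]]
(276, 155) [563.85140292  87.10291815 120.        ] [571.72410003  99.89967643  52.        ]
(292, 256) [501.22641154  77.40025663 120.        ] [503.62159178  89.34836821  52.        ]
(148, 158) [563.74739638 166.75015908 120.        ] [571.61099652 186.51329127  52.        ]
(166, 279) [488.74021421 155.03630115 120.        ] [490.04328481 173.77487665  52.        ]
(20, 165) [561.14293514 246.61541293 120.        ] [568.77873516 273.3639876   52.        ]
(37, 327) [461.05501387 234.25935449 120.        ] [459.9365887  259.92720217  52.        ]
(231, 303) [473.28704377 114.95853832 120.        ] [473.23849739 130.19169821  52.        ]
```

Emit:
{"fn": "jog_arm", "kwargs": {
  "deltas": [
    [[0, -2.777, 0, -0.305, 0.001, 0.45, -0.06], [0, -2.777, 0, -0.305, 0.001, 0.45, -0.06], [0, -2.777, 0, -0.305, 0.001, 0.45, -0.06], [0, -2.777, 0, -0.305, 0.001, 0.45, -0.06], [0, -2.777, 0, -0.305, 0.001, 0.45, -0.06], [0, -2.777, 0, -0.305, 0.001, 0.45, -0.06], [0, -2.777, 0, -0.305, 0.001, 0.45, -0.06], [0, -2.777, 0, -0.305, 0.001, 0.45, -0.06], [0, -2.777, 0, -0.305, 0.001, 0.45, -0.06], [0, -2.777, 0, -0.305, 0.001, 0.45, -0.06], [0, -2.777, 0, -0.305, 0.001, 0.45, -0.06], [0, -2.777, 0, -0.305, 0.001, 0.45, -0.06], [0, -2.777, 0, -0.305, 0.001, 0.45, -0.06], [0, -2.777, 0, -0.305, 0.001, 0.45, -0.06], [0, -2.777, 0, -0.305, 0.001, 0.45, -0.06], [0, -2.777, 0, -0.305, 0.001, 0.45, -0.06], [0, -2.777, 0, -0.305, 0.001, 0.45, -0.06], [0, -2.777, 0, -0.305, 0.001, 0.45, -0.06], [0, -2.777, 0, -0.305, 0.001, 0.45, -0.06], [0, -2.777, 0, -0.305, 0.001, 0.45, -0.06]]
  ]
}}

```text
time: 1.77
ee_pos: [511.7, -16.9, 229.7]
ee_rot: [[0.169, -0.001, -0.986], [0.986, -0.0, 0.169], [-0.0, -1.0, 0.001]]
ft_force: [0.3, 0.4, 0.1]
opening: 39.9
```

Emit:
{"fn": "jog_arm", "kwargs": {
  "deltas": [
    [[0, -0.27, 0, 0, 0, 0, -0.06], [0, -0.27, 0, 0, 0, 0, -0.06], [0, -0.27, 0, 0, 0.02, 0, -0.06], [0, -0.27, 0, 0, 0.04, 0, -0.06], [0, -0.27, 0, 0, 0.055, 0, -0.06], [0, -0.27, 0, 0, 0.065, 0, -0.06], [0, -0.27, 0, 0, 0.072, 0, -0.06], [0, -0.27, 0, 0, 0.077, 0, -0.06], [0, -0.27, 0, 0, 0.077, 0, -0.53], [0, -0.27, 0, 0, 0.077, 0, -0.53], [0, -0.27, 0, 0, 0.077, 0, -0.53]]
  ],
  "grip_force": 20
}}

```text
time: 2.68
ee_pos: [512.8, -16.6, 154.1]
ee_rot: [[-0.094, 0.002, -0.996], [0.996, -0.0, -0.094], [-0.0, -1.0, -0.002]]
ft_force: [-0.4, -0.8, 0.2]
opening: 19.9
```

Run:
```python
from m import *
from plant import camera
for n in("top","scene"):
    im,d=camera(n);np.savez(n+"1.npz",im=im,d=d)
    c=im[150:270,230:390] if n=="top" else im[110:230,270:430]
    cv2.imwrite(f"pics/{n}1.png",cv2.resize(c[:,:,::-1],None,fx=4,fy=4,interpolation=cv2.INTER_CUBIC))
```

```text
(no output)
```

View pics/scene1.png

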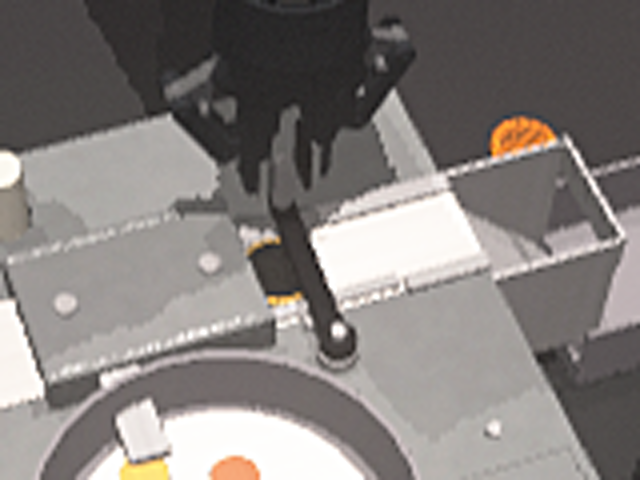

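View pics/top1.png

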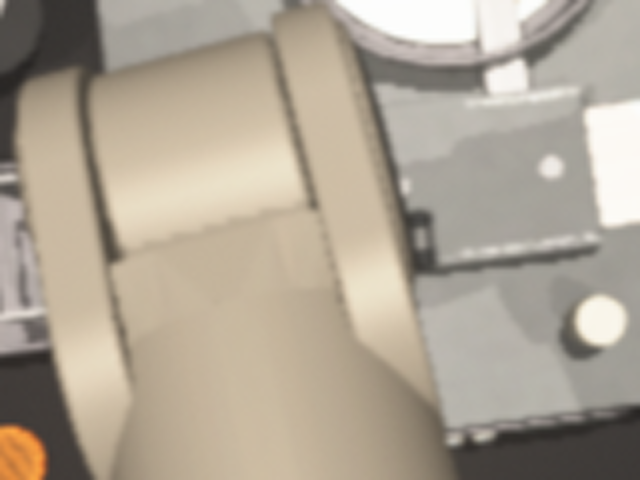

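Emit:
{"fn": "jog_arm", "kwargs": {
  "deltas": [
    [[0, 0.1, 0, 0.0095, 0, -0.0008, -0.53], [0, 0.2, 0, 0.0188, 0, -0.0025, -0.53], [0, 0.3, 0, 0.0279, 0, -0.0051, -0.53], [0, 0.4, 0, 0.0368, 0, -0.0086, -0.53], [0, 0.5, 0, 0.0452, 0, -0.013, -0.53], [0, 0.6, 0, 0.0531, 0, -0.0182, -0.53], [0, 0.7, 0, 0.0605, 0, -0.0242, -0.53], [0, 0.8, 0, 0.0673, 0, -0.0309, -0.53], [0, 0.9, 0, 0.0733, 0, -0.0382, -0.53], [0, 1.0, 0, 0.0786, 0, -0.0461, -0.53], [0, 1.1, 0, 0.0831, 0, -0.0545, -0.53], [0, 1.2, 0, 0.0867, 0, -0.0633, -0.53], [0, 1.3, 0, 0.0894, 0, -0.0723, -0.53], [0, 1.4, 0, 0.0912, 0, -0.0817, -0.53], [0, 1.5, 0, 0.0921, 0, -0.0911, -0.53], [0, 1.57, 0, 0.0921, 0, -0.0978, -0.53], [0, 1.57, 0, 0.0921, 0, -0.0978, -0.53], [0, 1.57, 0, 0.0921, 0, -0.0978, -0.53]]
  ]
}}

```text
time: 4.28
ee_pos: [601.0, 84.4, 153.5]
ee_rot: [[0.995, 0.0, -0.097], [0.097, 0.0, 0.995], [0.0, -1.0, 0.0]]
ft_force: [-0.5, -0.0, 0.2]
opening: 19.7
```

Run:
```python
from m import *
from plant import camera
for n in("top","scene"):
    im,d=camera(n);np.savez(n+"2.npz",im=im,d=d)
    c=im[150:270,230:390] if n=="top" else im[110:230,270:430]
    cv2.imwrite(f"pics/{n}2.png",cv2.resize(c[:,:,::-1],None,fx=4,fy=4,interpolation=cv2.INTER_CUBIC))
```

```text
(no output)
```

View pics/scene2.png

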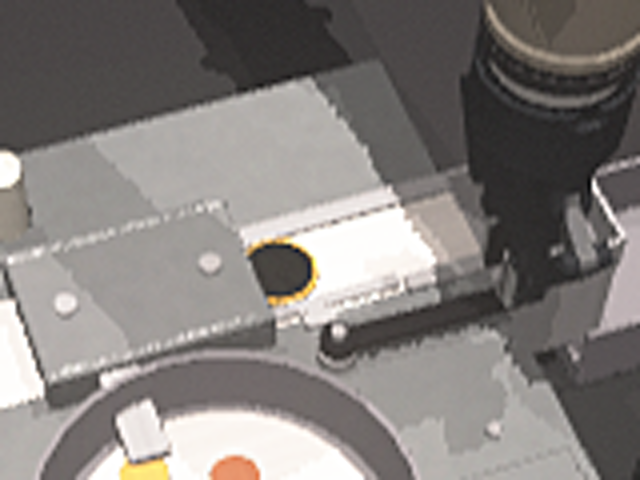

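View pics/top2.png

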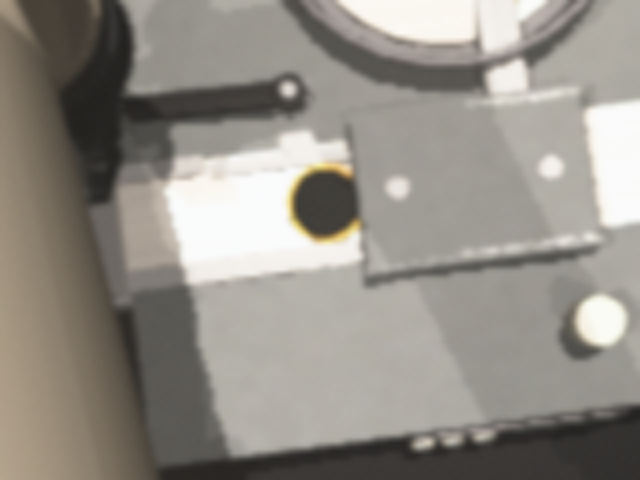

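The arm is now clear of the track, lying parallel to it. The tag shows at top crop (326,203) and scene crop (283,271). Next I'll measure its centre in both views.

Run:
```python
from m import *
from scipy.optimize import least_squares
ctr={}
for n,(v0,v1,u0,u1) in {"top":(183,218,296,325),"scene":(165,190,328,356)}.items():
    z=np.load(n+"2.npz");im=z["im"]
    hsv=cv2.cvtColor(im,cv2.COLOR_RGB2HSV)
    m=(hsv[...,1]>110)&(hsv[...,2]>80)
    v,u=np.nonzero(m[v0:v1,u0:u1]);u=u+u0;v=v+v0
    Q=np.array([onz(n,a,b,125)[:2] for a,b in zip(u,v)])
    r=least_squares(lambda p:np.hypot(Q[:,0]-p[0],Q[:,1]-p[1])-p[2],[547,-23,20.5],loss="soft_l1")
    print(n,len(Q),r.x,np.abs(r.fun).mean()); ctr[n]=proj(n,[r.x[0],r.x[1],125])
print("tri",tri(ctr["top"],ctr["scene"]),ctr)
z=np.load("top2.npz");P=cloud("top",z["d"]);c=ctr["top"].astype(int)
print("depth z tag top",np.median(P[c[1]-4:c[1]+5,c[0]-4:c[0]+5,2]), "floor",np.median(P[196:206,280:290,2]))
# track direction: rail edge lines: white floor edges in top0
z=np.load("top0.npz");g=z["im"].min(2)
for n,(rng) in {"a":range(262,300,3)}.items():
    up=[];lo=[]
    for u in rng:
        col=np.nonzero(g[180:232,u]>215)[0]
        if len(col): up.append(onz("top",u,col[0]+180,120)[:2]);lo.append(onz("top",u,col[-1]+180,120)[:2])
for q in(up,lo):
    q=np.array(q);k=np.polyfit(q[:,1],q[:,0],1);print("edge x=",k,"ang",np.degrees(np.arctan(k[0])))
```

```text
top 51 [547.00088217 -27.28960339  18.61837521] 0.764297869317181
scene 44 [548.09348436 -26.25268807  19.58935892] 0.83097607296768
tri (array([547.22888185, -26.64114412, 123.89229498]), np.float64(1.2281182342695078)) {'top': array([311.2770571 , 200.30324903]), 'scene': array([339.1518828 , 177.19399207])}
depth z tag top 124.80962512253186 floor 119.67043510734297
edge x= [-8.06289890e-02  5.75306056e+02] ang -4.6097287012009724
edge x= [-7.21494262e-02  5.11706024e+02] ang -4.126706947823263
```

Emit:
{"fn": "jog_arm", "kwargs": {
  "deltas": [
    [[0, 0, 0, 0, -0.015, 0, -0.53], [0, 0, 0, 0, -0.035, 0, -0.53], [0, 0, 0, 0, -0.045, 0, -0.53], [0, 0, 0, -0.02, -0.045, -0.03, -1], [0, 0, 0, -0.04, -0.045, -0.06, -1], [0, 0, 0, -0.055, -0.045, -0.085, -1], [0, 0, 0, -0.0642, -0.045, -0.1015, -1], [0, 0, 0, -0.0642, -0.045, -0.1015, -1], [0, 0, 0, -0.0642, -0.045, -0.1015, -1], [0, 0, 0, -0.0642, -0.025, -0.1015, -1], [0, 0, 0, -0.0642, -0.005, -0.1015, -1], [0, 0, 0, -0.0642, 0.008, -0.1015, -1], [0, 0, 0, -0.0642, 0.015, -0.1015, -1], [0, 0, 0, -0.0642, 0.02, -0.1015, -1], [0, 0, 0, -0.0642, 0.02, -0.1015, -1], [0, 0, 0, -0.0642, 0.02, -0.1015, -1], [0, 0, 0, -0.0642, 0.02, -0.1015, -1]]
  ]
}}

```text
time: 5.8
ee_pos: [547.4, -22.6, 134.3]
ee_rot: [[0.995, 0.002, -0.095], [0.095, 0.0, 0.995], [0.002, -1.0, -0.0]]
ft_force: [-0.1, 1.0, 0.2]
opening: 0.1
```

Run:
```python
from m import *
from plant import camera,status
o=status.get_obs();print(o["ee_pos"],o["ft_force"],o["opening"],o["qpos"])
for n in("top","scene"):
    im,d=camera(n);np.savez(n+"3.npz",im=im,d=d)
    c=im[150:270,230:390] if n=="top" else im[110:230,270:430]
    cv2.imwrite(f"pics/{n}3.png",cv2.resize(c[:,:,::-1],None,fx=4,fy=4,interpolation=cv2.INTER_CUBIC))
# deck edge angle
z=np.load("top0.npz")["im"]; g=cv2.cvtColor(z,cv2.COLOR_RGB2GRAY).astype(float)
Q=[]
for u in range(275,330,3):
    col=g[250:275,u]; v=250+np.argmin(np.diff(col))+.5; Q.append(onz("top",u,v,120)[:2])
Q=np.array(Q);k=np.polyfit(Q[:,1],Q[:,0],1);print("front edge ang",np.degrees(np.arctan(k[0])),np.abs(Q[:,0]-np.polyval(k,Q[:,1])).mean(), "x at y=-16:",np.polyval(k,-16))
Q=[]
for v in range(215,262,2):
    row=g[v,255:285]; u=255+np.argmax(np.diff(row))+.5; Q.append(onz("top",u,v,120)[:2])
Q=np.array(Q);k=np.polyfit(Q[:,0],Q[:,1],1);print("left edge",np.degrees(np.arctan(k[0])),np.abs(Q[:,1]-np.polyval(k,Q[:,0])).mean(),"y at x=540",np.polyval(k,540))
```

```text
[547.43167031 -22.58849613 134.31530346] [-0.05504052  1.02572584  0.19852918] 0.08673210212462014 [ 16.76328524  23.2727945  -21.54174792  94.76438681   9.32099298
  63.61257157  -1.84485302]
front edge ang -6.4191731655309745 0.49074785703517493 x at y=-16: 417.5719736783133
left edge 8.71265492526567 1.4390218904081606 y at x=540 87.793380454873
```

View pics/scene3.png

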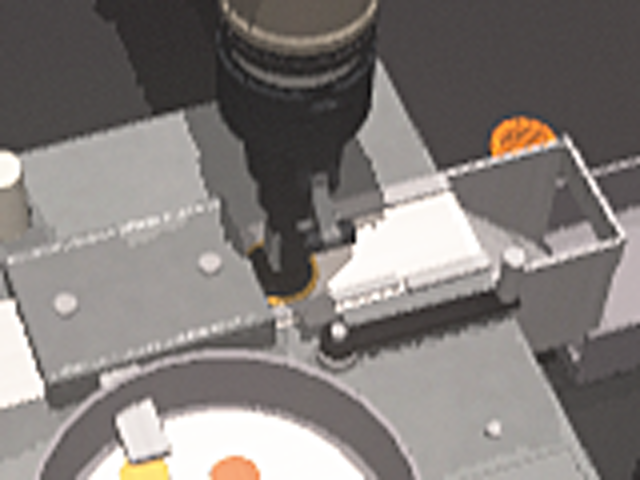

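Emit:
{"fn": "jog_arm", "kwargs": {
  "deltas": [
    [[0, 0, 0, 0, 0.004, 0, -1], [0, 0, 0, 0, 0.007, 0, -1], [0, 0, 0, 0, 0.007, 0, -1], [0, 0, 0, 0, 0.0075, 0, -1], [0, 0, 0, 0, 0.008, 0, -1], [0, 0, 0, 0, 0.008, 0, -1]]
  ]
}}

```text
time: 6.4
ee_pos: [546.5, -23.0, 125.3]
ee_rot: [[0.995, -0.0, -0.095], [0.095, -0.0, 0.995], [-0.0, -1.0, -0.0]]
ft_force: [0.6, -0.3, 0.1]
opening: -0.2
```

Emit:
{"fn": "jog_arm", "kwargs": {
  "deltas": [
    [[0, 0, 0, 0, 0.0005, 0, -1], [0, 0, 0, 0, 0.0005, 0, -1], [0, 0, 0, 0, 0.001, 0, -1], [0, 0, 0, 0, 0.001, 0, -1]]
  ]
}}

```text
time: 6.73
ee_pos: [546.7, -23.0, 125.2]
ee_rot: [[0.995, 0.001, -0.095], [0.095, -0.0, 0.995], [0.0, -1.0, -0.0]]
ft_force: [-1.6, -0.5, 5.5]
opening: 0.2
```

Emit:
{"fn": "jog_arm", "kwargs": {
  "deltas": [
    [[0, 0, 0, 0, 0.0002, 0, -1], [0, 0, 0, 0, 0.0002, 0, -1], [0, 0, 0, 0, 0.0002, 0, -1]]
  ]
}}

```text
time: 6.98
ee_pos: [546.7, -23.0, 125.2]
ee_rot: [[0.995, 0.001, -0.095], [0.095, -0.0, 0.995], [0.001, -1.0, -0.0]]
ft_force: [-1.9, 1.2, 7.4]
opening: -0.4
```

Run:
```python
from plant import status
o=status.get_obs();print(o["ee_pos"],o["ft_force"])
```

```text
[546.66337158 -23.02345847 125.18104544] [-1.87602958  1.22209863  7.39581936]
```

Emit:
{"fn": "jog_arm", "kwargs": {
  "deltas": [
    [[0, 0, 0, 0, 0.0002, 0, -1], [0, 0, 0, 0, 0.0002, 0, -1], [0, 0, 0, 0, 0.0002, 0.001, -1], [0, 0, 0, 0, 0.0002, 0.002, -1], [0, 0, 0, 0, 0.0002, 0.003, -1], [0, 0, 0, 0, 0.0002, 0.004, -1]]
  ]
}}

```text
time: 7.48
ee_pos: [546.7, -22.4, 125.1]
ee_rot: [[0.996, 0.002, -0.093], [0.093, -0.005, 0.996], [0.001, -1.0, -0.005]]
ft_force: [-0.8, -4.4, 5.9]
opening: 0.0
```

Emit:
{"fn": "jog_arm", "kwargs": {
  "deltas": [
    [[0, 0, 0, 0, 0, 0, -1], [0, 0, 0, 0, 0, 0, -1], [0, 0, 0, 0, 0.0001, 0, -1]]
  ]
}}

```text
time: 7.73
ee_pos: [546.8, -22.2, 125.1]
ee_rot: [[0.996, 0.002, -0.093], [0.093, -0.004, 0.996], [0.001, -1.0, -0.005]]
ft_force: [-1.6, -4.3, 7.4]
opening: -0.0
```

Emit:
{"fn": "jog_arm", "kwargs": {
  "deltas": [
    [[0, 0, 0, 0, 0.0002, 0.001, -1], [0, 0, 0, 0, 0.0003, 0.002, -1], [0, 0, 0, 0, 0.0003, 0.003, -1], [0, 0, 0, 0, 0.0003, 0.003, -1]]
  ]
}}

```text
time: 8.07
ee_pos: [546.9, -19.5, 125.2]
ee_rot: [[0.996, 0.003, -0.093], [0.093, -0.005, 0.996], [0.002, -1.0, -0.005]]
ft_force: [-1.3, -4.0, 7.3]
opening: 0.4
```

Emit:
{"fn": "jog_arm", "kwargs": {
  "deltas": [
    [[0, 0, 0, 0, 0.0002, 0, -1], [0, 0, 0, 0, 0.0003, 0, -1], [0, 0, 0, 0, 0.0003, 0, -1], [0, 0, 0, 0, 0.0003, 0, -1]]
  ]
}}

```text
time: 8.4
ee_pos: [546.9, -19.5, 125.1]
ee_rot: [[0.996, 0.003, -0.092], [0.092, -0.005, 0.996], [0.002, -1.0, -0.005]]
ft_force: [-1.4, -4.4, 9.0]
opening: 0.2
```

```bash
cat > snap.py <<'E'
import sys
from m import *
from plant import camera,status
i=sys.argv[1]
for n in("scene",):
    im,d=camera(n);np.savez(n+i+".npz",im=im,d=d)
    cv2.imwrite(f"pics/{n}{i}.png",cv2.resize(im[130:210,300:460][:,:,::-1],None,fx=5,fy=5,interpolation=cv2.INTER_CUBIC))
o=status.get_obs();print(o["time"],o["ee_pos"],o["ft_force"])
E
python3 snap.py 4
```

```text
8.45 [546.86430564 -19.47905498 125.12569906] [-1.63772665 -4.47179631  9.21407216]
```

View pics/scene4.png

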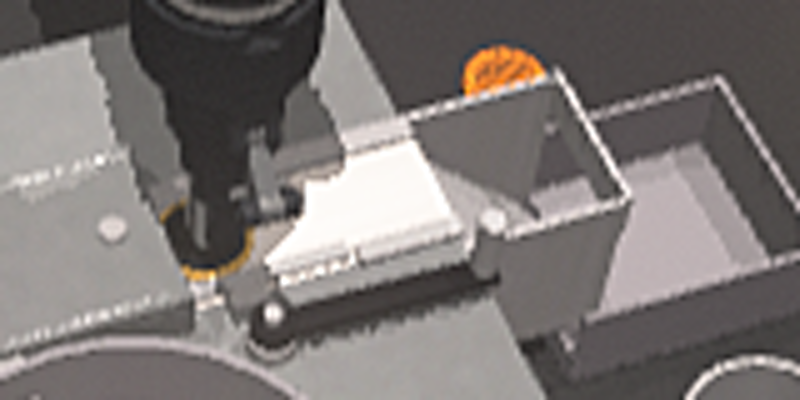

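Emit:
{"fn": "jog_arm", "kwargs": {
  "deltas": [
    [[0, 0, 0, 0, 0.0001, 0.001, -1], [0, 0, 0, 0, 0.0001, 0.002, -1], [0, 0, 0, 0, 0.0002, 0.003, -1], [0, 0, 0, 0, 0.0002, 0.004, -1], [0, 0, 0, -0.0001, 0.0002, 0.005, -1], [0, 0, 0, -0.0001, 0.0002, 0.006, -1]]
  ]
}}

```text
time: 8.95
ee_pos: [546.7, -14.6, 125.1]
ee_rot: [[0.996, 0.004, -0.092], [0.092, -0.006, 0.996], [0.003, -1.0, -0.007]]
ft_force: [-1.2, -6.2, 9.1]
opening: 0.0
```

```bash
python3 snap.py 5
```

```text
9.0 [546.64089926 -14.1800088  125.15840972] [-1.64816583 -5.39536144  8.27927947]
```

View pics/scene5.png

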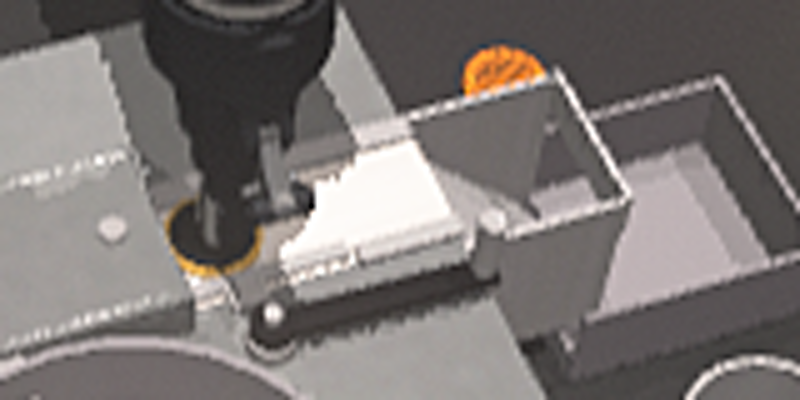

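Emit:
{"fn": "jog_arm", "kwargs": {
  "deltas": [
    [[0, 0, 0, 0, 0.0001, 0.001, -1], [0, 0, 0, 0, 0.0001, 0.002, -1], [0, 0, 0, 0, 0.0002, 0.003, -1], [0, 0, 0, 0, 0.0002, 0.004, -1], [0, 0, 0, -0.0001, 0.0002, 0.005, -1], [0, 0, 0, -0.0001, 0.0002, 0.006, -1], [0, 0, 0, -0.0001, 0.0002, 0.007, -1], [0, 0, 0, -0.0001, 0.0002, 0.008, -1], [0, 0, 0, -0.0001, 0.0002, 0.009, -1], [0, 0, 0, -0.0001, 0.0002, 0.01, -1]]
  ]
}}

```text
time: 9.83
ee_pos: [545.7, -4.8, 125.1]
ee_rot: [[0.996, 0.004, -0.092], [0.092, -0.006, 0.996], [0.003, -1.0, -0.007]]
ft_force: [-1.9, -6.3, 9.9]
opening: -0.1
```

Emit:
{"fn": "jog_arm", "kwargs": {
  "deltas": [
    [[0, 0, 0, 0, 0, 0.0012, -1], [0, 0, 0, 0, 0, 0.0024, -1], [0, 0, 0, 0, 0, 0.0036, -1], [0, 0, 0, -0.0001, 0, 0.0048, -1], [0, 0, 0, -0.0001, 0, 0.006, -1], [0, 0, 0, -0.0001, 0, 0.0072, -1], [0, 0, 0, -0.0001, 0, 0.0084, -1], [0, 0, 0, -0.0001, 0, 0.0096, -1], [0, 0, 0, -0.0001, 0, 0.0108, -1], [0, 0, 0, -0.0001, 0, 0.012, -1], [0, 0, 0, -0.0001, 0, 0.0132, -1], [0, 0, 0, -0.0001, 0, 0.0144, -1]]
  ]
}}

```text
time: 10.83
ee_pos: [544.2, 9.9, 125.1]
ee_rot: [[0.996, 0.004, -0.092], [0.092, -0.006, 0.996], [0.003, -1.0, -0.006]]
ft_force: [-2.8, -6.8, 11.3]
opening: 0.1
```

```bash
python3 snap.py 6
```

```text
10.8833 [544.15062568  10.34628245 125.12878525] [-1.16035921 -5.41132173 10.28522396]
```

View pics/scene6.png

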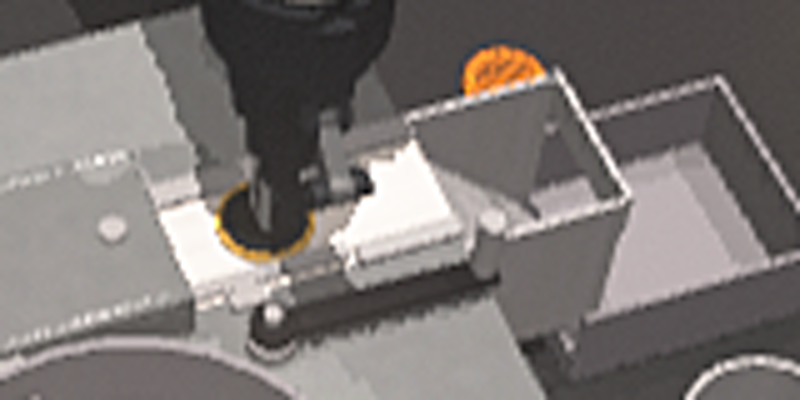

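Emit:
{"fn": "jog_arm", "kwargs": {
  "deltas": [
    [[0, 0, 0, 0, -0.0001, 0.0012, -1], [0, 0, 0, 0, -0.0001, 0.0024, -1], [0, 0, 0, 0, -0.0001, 0.0036, -1], [0, 0, 0, 0, -0.0001, 0.0048, -1], [0, 0, 0, -0.0001, -0.0001, 0.006, -1], [0, 0, 0, -0.0001, -0.0001, 0.0072, -1], [0, 0, 0, -0.0001, -0.0002, 0.0084, -1], [0, 0, 0, -0.0001, -0.0002, 0.0096, -1], [0, 0, 0, -0.0001, -0.0002, 0.0108, -1], [0, 0, 0, -0.0001, -0.0002, 0.012, -1], [0, 0, 0, -0.0002, -0.0002, 0.0132, -1], [0, 0, 0, -0.0002, -0.0002, 0.0144, -1]]
  ]
}}

```text
time: 11.88
ee_pos: [542.6, 25.0, 125.1]
ee_rot: [[0.996, 0.003, -0.092], [0.092, -0.005, 0.996], [0.003, -1.0, -0.005]]
ft_force: [-2.1, -5.3, 9.4]
opening: 0.0
```

Emit:
{"fn": "jog_arm", "kwargs": {
  "deltas": [
    [[0, 0, 0, 0, 0, 0.0012, -1], [0, 0, 0, 0, 0, 0.0024, -1], [0, 0, 0, 0, 0, 0.0036, -1], [0, 0, 0, 0, 0, 0.0048, -1], [0, 0, 0, -0.0001, 0, 0.006, -1], [0, 0, 0, -0.0001, 0, 0.0072, -1], [0, 0, 0, -0.0001, 0, 0.0084, -1], [0, 0, 0, -0.0001, 0, 0.0096, -1], [0, 0, 0, -0.0001, 0, 0.0108, -1], [0, 0, 0, -0.0001, 0, 0.012, -1], [0, 0, 0, -0.0002, 0, 0.0132, -1], [0, 0, 0, -0.0002, 0, 0.0144, -1]]
  ]
}}

```text
time: 12.88
ee_pos: [541.0, 40.4, 125.1]
ee_rot: [[0.996, 0.004, -0.093], [0.093, -0.003, 0.996], [0.003, -1.0, -0.004]]
ft_force: [-2.8, -3.2, 9.5]
opening: -0.4
```

```bash
python3 snap.py 7
```

```text
12.9333 [540.95559562  41.08531682 125.1034366 ] [-1.43693565 -2.75986463  9.48159944]
```

View pics/scene7.png

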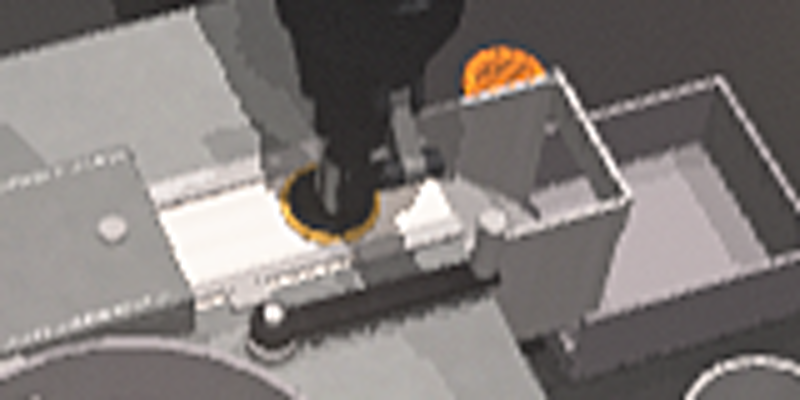

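Emit:
{"fn": "jog_arm", "kwargs": {
  "deltas": [
    [[0, 0, 0, 0, -0.0001, 0.0015, -1], [0, 0, 0, 0, -0.0001, 0.003, -1], [0, 0, 0, 0, -0.0001, 0.0045, -1], [0, 0, 0, 0, -0.0001, 0.006, -1], [0, 0, 0, -0.0001, -0.0001, 0.0075, -1], [0, 0, 0, -0.0001, -0.0001, 0.009, -1], [0, 0, 0, -0.0001, -0.0001, 0.0105, -1], [0, 0, 0, -0.0001, -0.0001, 0.012, -1], [0, 0, 0, -0.0002, -0.0001, 0.0135, -1], [0, 0, 0, -0.0002, -0.0001, 0.015, -1], [0, 0, 0, -0.0002, -0.0001, 0.0165, -1], [0, 0, 0, -0.0002, -0.0001, 0.018, -1], [0, 0, 0, -0.0002, -0.0001, 0.0195, -1], [0, 0, 0, -0.0002, -0.0001, 0.021, -1]]
  ]
}}

```text
time: 14.1
ee_pos: [539.7, 62.7, 125.2]
ee_rot: [[0.996, 0.005, -0.094], [0.094, -0.001, 0.996], [0.005, -1.0, -0.002]]
ft_force: [-0.1, -1.8, 6.9]
opening: 0.0
```

Emit:
{"fn": "jog_arm", "kwargs": {
  "deltas": [
    [[0, 0, 0, 0, 0, 0.0015, -1], [0, 0, 0, 0, 0, 0.003, -1], [0, 0, 0, 0, 0, 0.0045, -1], [0, 0, 0, 0, 0, 0.006, -1], [0, 0, 0, -0.0001, 0, 0.0075, -1], [0, 0, 0, -0.0001, 0, 0.009, -1], [0, 0, 0, -0.0001, 0, 0.0105, -1], [0, 0, 0, -0.0001, 0, 0.012, -1], [0, 0, 0, -0.0001, 0, 0.0135, -1], [0, 0, 0, -0.0001, 0, 0.015, -1]]
  ]
}}

```text
time: 14.93
ee_pos: [538.1, 77.6, 125.1]
ee_rot: [[0.996, 0.005, -0.094], [0.094, -0.001, 0.996], [0.005, -1.0, -0.002]]
ft_force: [0.4, -1.5, 7.4]
opening: -0.3
```

```bash
python3 snap.py 8
```

```text
14.9833 [538.0499746   78.10261422 125.1375885 ] [ 0.62122056 -2.56410477  7.06672266]
```

View pics/scene8.png

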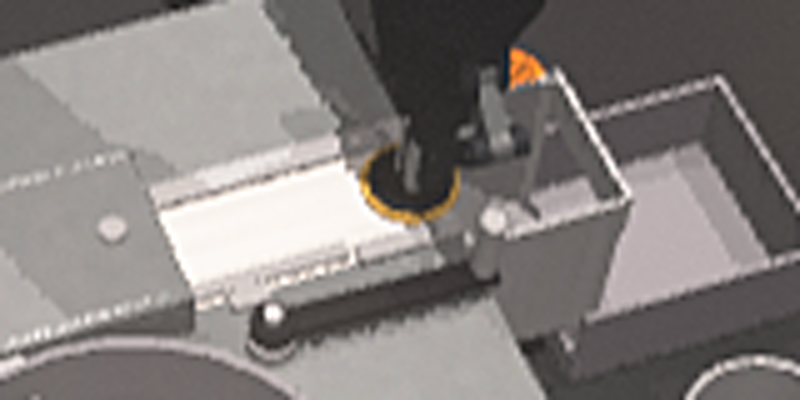

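Emit:
{"fn": "jog_arm", "kwargs": {
  "deltas": [
    [[0, 0, 0, 0, 0, 0.0015, -1], [0, 0, 0, 0, 0, 0.003, -1], [0, 0, 0, 0, 0, 0.0045, -1], [0, 0, 0, 0, 0, 0.006, -1], [0, 0, 0, -0.0001, 0, 0.0075, -1], [0, 0, 0, -0.0001, 0, 0.009, -1], [0, 0, 0, -0.0001, 0, 0.0105, -1], [0, 0, 0, -0.0001, 0, 0.012, -1], [0, 0, 0, -0.0001, 0, 0.0135, -1], [0, 0, 0, -0.0001, 0, 0.015, -1]]
  ]
}}

```text
time: 15.82
ee_pos: [535.4, 94.3, 124.1]
ee_rot: [[0.995, 0.003, -0.095], [0.095, 0.001, 0.995], [0.003, -1.0, 0.001]]
ft_force: [-0.6, 1.2, 0.3]
opening: -0.4
```

```bash
python3 snap.py 9
```

```text
15.8667 [534.64388478  94.70664896 123.4831292 ] [0.08018155 1.68636377 0.25825011]
```

View pics/scene9.png

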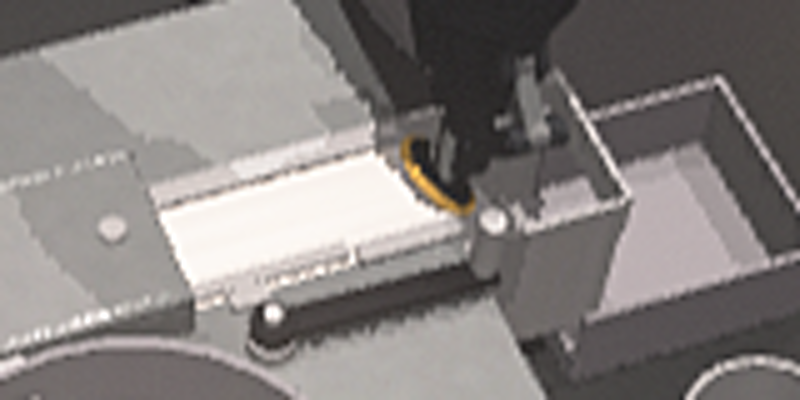

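The tag is tipping over the ledge. I'll lift clear and look.

Emit:
{"fn": "jog_arm", "kwargs": {
  "deltas": [
    [[0, 0, 0, 0, 0, 0.003, -1], [0, 0, 0, 0, -0.01, 0.006, -1], [0, 0, 0, 0, -0.03, 0.006, -1], [0, 0, 0, 0, -0.06, 0.006, -1], [0, 0, 0, 0, -0.08, 0.006, -1], [0, 0, 0, 0, -0.08, 0.006, -1]]
  ]
}}

```text
time: 16.37
ee_pos: [536.6, 100.6, 208.3]
ee_rot: [[0.995, 0.009, -0.095], [0.095, 0.002, 0.995], [0.009, -1.0, 0.001]]
ft_force: [-0.4, 0.8, 0.6]
opening: -0.1
```

```bash
python3 snap.py 10
```

```text
16.4167 [535.30684214 100.18881596 205.95400855] [0.45876211 0.07437432 0.29141299]
```

View pics/scene10.png

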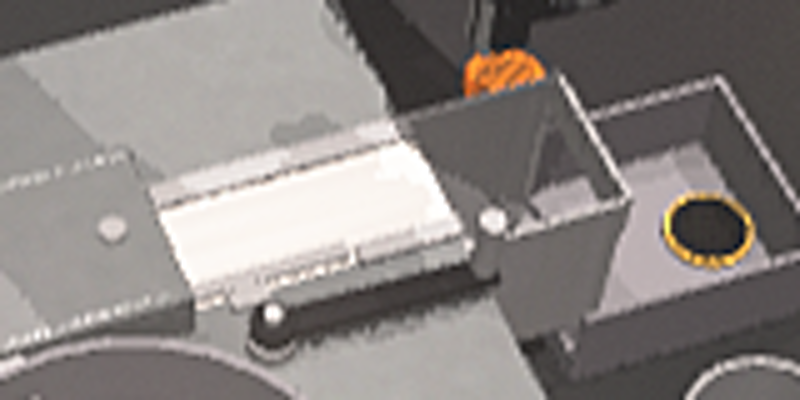

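The tag lies flat in the cup at crop (708,230). The knob top is at crop (492,219). I'll locate the knob for the return swing.

Run:
```python
from m import *
s=np.load("scene10.npz")["im"]
kp=(300+(492.5)/5-.5,130+(219.5)/5-.5)
k=onz("scene",*kp,170.5);print("knob",k)
piv=np.array([606.3,-9.4]);d=k[:2]-piv;print("r",np.hypot(*d)); a=np.radians(6)
xs=np.array([np.cos(a),np.sin(a)]);ys=np.array([-np.sin(a),np.cos(a)])
th=np.arctan2(d@ys,-d@xs);print("theta",th)
print("tag",onz("scene",300+708/5-.5,130+230/5-.5,10))
```

```text
knob [597.55715092  85.41309803 170.5       ]
r 95.21533998761694
theta 1.583564706701766
tag [519.2354046  241.78758628  10.        ]
```

Emit:
{"fn": "jog_arm", "kwargs": {
  "deltas": [
    [[0, 0, 0, 0.03, 0, -0.01, -0.06], [0, 0, 0, 0.06, 0, -0.021, -0.06], [0, 0, 0, 0.06, 0, -0.021, -0.06], [0, 0, 0, 0.06, 0, -0.021, -0.06], [0, 0, 0, 0.06, 0, -0.021, -0.06], [0, 0, 0, 0.06, 0, -0.021, -0.06]]
  ]
}}

```text
time: 16.92
ee_pos: [594.1, 85.1, 202.5]
ee_rot: [[0.995, -0.002, -0.096], [0.096, 0.0, 0.995], [-0.002, -1.0, 0.0]]
ft_force: [0.4, 0.4, -0.4]
opening: 40.7
```

Shift +3.5 mm in x, descend to about z 153, and close to 20 mm.

Emit:
{"fn": "jog_arm", "kwargs": {
  "deltas": [
    [[0, 0, 0, 0.0035, 0, 0, -0.06], [0, 0, 0, 0.0035, 0, 0, -0.06], [0, 0, 0, 0.0035, 0.02, 0, -0.06], [0, 0, 0, 0.0035, 0.035, 0, -0.06], [0, 0, 0, 0.0035, 0.043, 0, -0.06], [0, 0, 0, 0.0035, 0.0495, 0, -0.06], [0, 0, 0, 0.0035, 0.0495, 0, -0.06], [0, 0, 0, 0.0035, 0.0495, 0, -0.53], [0, 0, 0, 0.0035, 0.0495, 0, -0.53], [0, 0, 0, 0.0035, 0.0495, 0, -0.53]]
  ]
}}

```text
time: 17.75
ee_pos: [599.6, 84.9, 154.7]
ee_rot: [[0.995, 0.002, -0.095], [0.095, 0.0, 0.995], [0.002, -1.0, 0.0]]
ft_force: [1.2, -0.1, 1.2]
opening: 20.1
```

```bash
python3 snap.py 11
```

```text
17.8 [599.59278217  84.84369295 154.6140716 ] [-0.21511508 -0.23139637  0.15773572]
```

View pics/scene11.png

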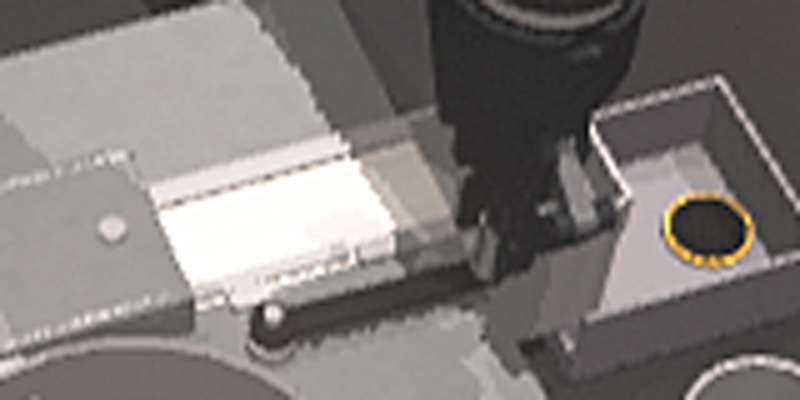

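Emit:
{"fn": "jog_arm", "kwargs": {
  "deltas": [
    [[0, -0.1, 0, -0.0094, 0, -0.0002, -0.53], [0, -0.2, 0, -0.0188, 0, -0.0014, -0.53], [0, -0.3, 0, -0.028, 0, -0.0035, -0.53], [0, -0.4, 0, -0.037, 0, -0.0066, -0.53], [0, -0.5, 0, -0.0456, 0, -0.0105, -0.53], [0, -0.6, 0, -0.0538, 0, -0.0152, -0.53], [0, -0.7, 0, -0.0614, 0, -0.0207, -0.53], [0, -0.8, 0, -0.0685, 0, -0.027, -0.53], [0, -0.9, 0, -0.0749, 0, -0.034, -0.53], [0, -1.0, 0, -0.0806, 0, -0.0415, -0.53], [0, -1.1, 0, -0.0855, 0, -0.0496, -0.53], [0, -1.2, 0, -0.0895, 0, -0.0581, -0.53], [0, -1.3, 0, -0.0927, 0, -0.067, -0.53], [0, -1.4, 0, -0.095, 0, -0.0762, -0.53], [0, -1.5, 0, -0.0964, 0, -0.0855, -0.53], [0, -1.55, 0, -0.0968, 0, -0.09, -0.53], [0, -1.6, 0, -0.0968, 0, -0.095, -0.53], [0, -1.6, 0, -0.0968, 0, -0.097, -0.53], [0, -1.6, 0, -0.0968, 0, -0.099, -0.53], [0, -1.6, 0, -0.0968, 0, -0.099, -0.53]]
  ]
}}

```text
time: 19.47
ee_pos: [512.2, -23.3, 153.9]
ee_rot: [[-0.122, 0.001, -0.992], [0.992, -0.0, -0.122], [-0.0, -1.0, -0.001]]
ft_force: [0.8, 0.7, -0.5]
opening: 19.8
```

```bash
python3 snap.py 12
```

```text
19.5167 [512.24288983 -23.1877615  153.83909904] [-1.03343145 -0.135274   -0.27277387]
```

View pics/scene12.png

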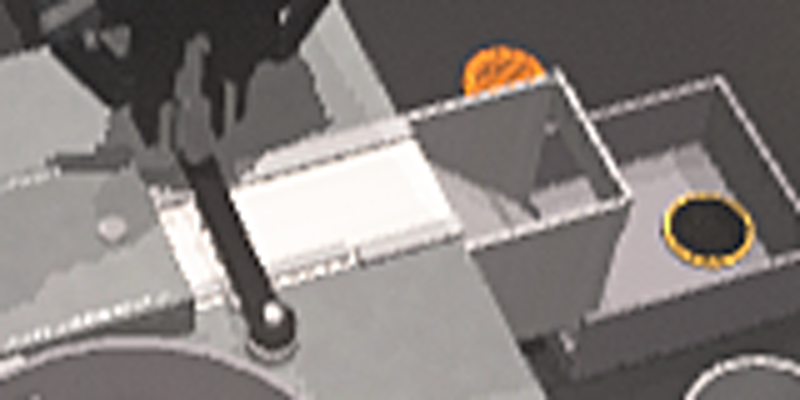

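Emit:
{"fn": "jog_arm", "kwargs": {
  "deltas": [
    [[0, 0, 0, -0.001, 0, 0, -0.53], [0, 0, 0, -0.002, 0, 0, -0.53], [0, 0, 0, -0.003, 0, 0, -0.53], [0, 0, 0, -0.004, 0, 0, -0.53], [0, 0, 0, -0.004, 0, 0, -0.53], [0, 0, 0, -0.004, 0, 0, -0.53]]
  ]
}}

```text
time: 20.02
ee_pos: [512.3, -24.3, 153.7]
ee_rot: [[-0.126, -0.0, -0.992], [0.992, 0.003, -0.126], [0.003, -1.0, -0.0]]
ft_force: [0.3, 5.7, 0.6]
opening: 20.0
```

The force rose to 5.7 N with almost no motion, so the arm is at its stop. I'll centre the jaws around the pin, lift, and move clear.

Emit:
{"fn": "jog_arm", "kwargs": {
  "deltas": [
    [[0, 0, 0, 0.004, 0, 0, -0.53], [0, 0, 0, 0.0065, 0, 0, -0.53], [0, 0, 0, 0.0065, 0, 0, -0.3], [0, 0, 0, 0.0065, 0, 0, -0.3], [0, 0, 0, 0.0065, -0.01, 0, -0.3], [0, 0, 0, 0.0065, -0.03, 0, -0.3], [0, 0, 0, 0.0065, -0.06, 0, -0.3], [0, 0, 0, 0.0065, -0.1, 0, -0.3], [0, 0, 0, 0.0065, -0.1, 0.03, -0.3], [0, 0, 0, 0.0065, -0.1, 0.06, -0.3], [0, 0, 0, 0.0065, -0.1, 0.1, -0.3], [0, 0, 0, 0.0065, -0.1, 0.12, -0.3], [0, 0, 0, 0.0065, -0.1, 0.12, -0.3], [0, 0, 0, 0.0065, -0.1, 0.12, -0.3], [0, 0, 0, 0.0065, -0.1, 0.12, -0.3]]
  ]
}}

```text
time: 21.27
ee_pos: [393.6, -35.7, 254.4]
ee_rot: [[-0.124, 0.002, -0.992], [0.992, -0.001, -0.124], [-0.001, -1.0, -0.002]]
ft_force: [0.5, -0.5, -1.0]
opening: 29.9
```

Run:
```python
from m import *
from plant import camera,status
o=status.get_obs();print(o["time"],o["ee_pos"],o["ft_force"],o["qd"])
for n in("scene","top"):
    im,d=camera(n);np.savez(n+"13.npz",im=im,d=d)
    c=im[110:230,270:470] if n=="scene" else im
    cv2.imwrite(f"pics/{n}13.png",cv2.resize(c[:,:,::-1],None,fx=4 if n=="scene" else 1.2,fy=4 if n=="scene" else 1.2,interpolation=cv2.INTER_CUBIC))
```

```text
21.2667 [393.61619508 -35.723362   254.44285565] [ 0.50025157 -0.5420678  -1.04705348] [-0.8408353   1.64203815 -0.14893148 -0.72079928  0.05898185  0.08950826
 -0.04629834]
```

View pics/scene13.png

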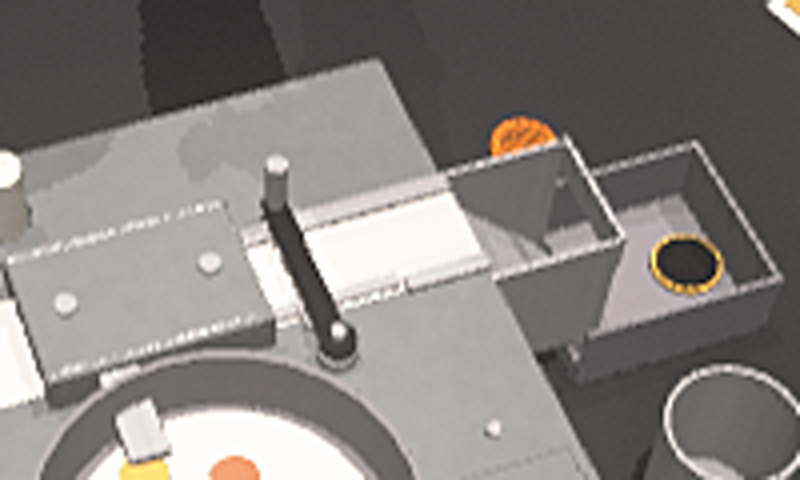

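View pics/top13.png

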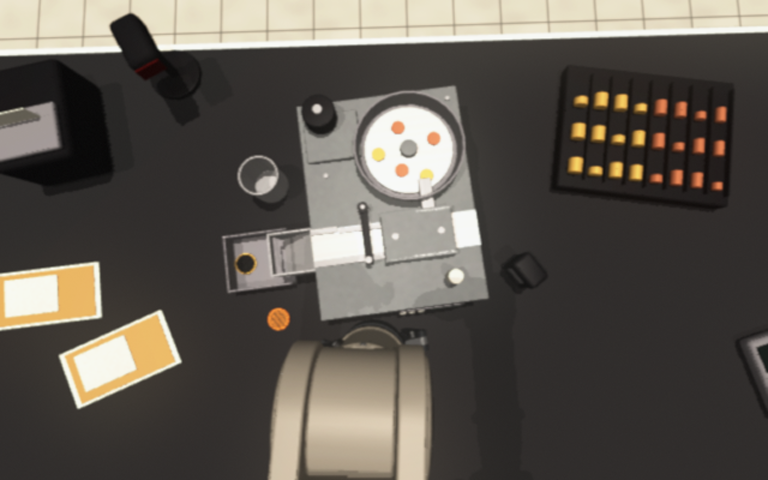

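The knob top is at scene crop (277,162), the tag is flat in the cup at (687,263), and the gripper is off everything. One numeric check before handing in.

Run:
```python
from m import *
from plant import status,order
piv=np.array([606.3,-9.4])
k=tri((368/1.2,260.5/1.2),(270+277.5/4-.5,110+162.5/4-.5));print(k)
for a in (5.7,6.2):
    a=np.radians(a);d=k[0][:2]-piv;print(np.arctan2(d@[-np.sin(a),np.cos(a)],-d@[np.cos(a),np.sin(a)]))
a=np.load("top0.npz")["im"].astype(int);b=np.load("top13.npz")["im"].astype(int)
D=np.abs(a-b).max(2)
for n,(u0,u1,v0,v1) in dict(stamp=(415,460,205,245),coin=(368,390,218,242),pot=(194,235,128,162)).items(): print(n,np.median(D[v0:v1,u0:u1]),(D[v0:v1,u0:u1]>40).sum())
o=status.get_obs();print(o["qd"].max() if hasattr(o["qd"],'max') else o["qd"],o["ft_force"])
order.close_job()
```

```text
(array([509.21246546, -18.81517348, 169.01843379]), np.float64(0.8470556271808446))
0.0028099321736662973
0.011536578433637952
stamp 2.0 0
coin 3.0 0
pot 2.0 0
0.6019066813856034 [ 0.79546533 -0.01335037 -0.02399953]
the job is handed in; nothing more can be done
```

The tag is in the reject cup and the roller arm is back at its stop. I handed the job in at about 21.5 s of the 69 s allowed; it reported no verdict.

**What I did:** I held the knob loosely between the fingers and swung the arm to about 1.58 rad. I then dragged the tag along the track with the shut fingers until it tipped off the ledge and slid into the cup. The highest wrist readings during the drag were 11.3 N vertical and about 13.5 N in total. These were taken between moves, so a brief higher peak is possible. I swung the arm back the same way until the force rose to 5.7 N with almost no movement, which I took as the stop.

**Last checks:**
- **Arm:** it measured 0.003 to 0.012 rad, against the 0.06 rad limit.
- **Tag:** it lies flat in the cup in both views and looked the same in every picture after it dropped. I judged this by eye and did not measure it against the cup's exact limits.
- **Stamp, coin roll and pen pot:** the before and after top views show no change.
- **Gripper:** it is lifted well clear and touches nothing.

**Disagreements:** the track direction came out at 4 to 6 degrees from the rails, 5.7 to 6.4 from most deck measurements and 8.7 from one noisy deck edge. I used about 6 and the rails guided the tag. The first circle fits on the tag gave radii of 18.6 and 19.6 mm because the hood hid its rear, so I took its centre to be slightly further back.

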